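# Stand the shaving mirror back in its slotted base

## Robot

A 6-joint arm with a two-finger parallel gripper is mounted at the origin on the work surface. World frame = base frame: x ahead of the robot, y to its left, z up, the work surface at z = 0. Lengths are in mm, angles in rad, forces in N, time in s.
With the tool pointing down it reaches from about 350 to 775 mm from the base axis. Payload 5.5 kg.
Tool frame: the origin (TCP) lies midway between the tips of the shut fingers; the grasp point (between the pads) lies 19 mm behind it; z points along the fingers, y is the line along which they close (so a half turn about z gives the same grasp; the last joint's range is limited). The gripper opens to 85 mm and grips with 20 to 120 N. Pads are 22 mm wide; open, the fingers measure 114 mm over their backs; the gripper's body (76 mm by 85 mm) begins 54 mm behind the grasp point. The pads swing forward as they close: fully open they stand 13 mm farther back than shut.
Start: joints at [-1.296, 0.313, 0.046, 1.304, 0, 1.431], TCP at [231.729, -526.283, 231.323] pointing down, gripper open.
Joint ranges: [-2.76, 2.76], [-0.86, 1.69], [-1.03, 1.26], [-2.2, 2.34], [-1.47, 1.5], [-3.14, 3.14]. Speed limits (rad/s): [2.57, 2.57, 3.14, 3.14, 3.14, 3.14].

## Interface

Orientations are given as a 3x3 rotation matrix whose columns are the frame's x, y, z axes.
In Python, from plant import r, cams gives the robot as it stands.
- The arm moves only by the tool jog_arm, never from a script. Its argument "deltas" is a list of rows, each a list of 3 entries, a list of its own where there are three numbers: the opening, from -1 (shut) to 1 (fully open), then the shift along the tool's x, y, z in mm, then the turn, a rotation vector about the tool's x, y, z in degrees. A call has 1 to 12 rows; each row is the pose to reach, as a shift and turn from the pose commanded when the call began, along the tool's axes at that moment; what a row does not reach only later rows make up. A row lasts 1/12 s, in which the tool goes at most 41.7 mm and 7.16 degrees, less where a joint would pass 70% of its speed; a pose out of reach is approached as far as the arm can. A call with a gripper value outside its range is refused whole. The fingers move at their own pace and stop on an object; "newtons" is the grip in N (left out, the last holds). Time passes only in rows, so rows that repeat a pose let the fingers close. It gives the time, the measured TCP pose, the force, the opening and the grip force at its end, in the units of the state.
- r.get_obs(): the state, without advancing time (a new reading comes with each control period).
- cams.read_camera(name): name is "scene" or "top"; returns the picture (400x640x3 uint8, red, green, blue); there is no depth.
- cams.camera_info(name): a dict with "intrinsics" (3x3 intrinsics, pixels), "k1" (the pictures are not rectified: a ray, as slopes to the right and down, at radius r is drawn at 1 + k1 r^2 times it, then the intrinsics apply), "origin" and "orientation" of the camera in the world. Camera axes: x right, y down, z forward; pixel columns grow to the right and rows downward; lengths in mm; the calibration is good to about 2 mm. A picture is of the moment at which its call begins. camera_info takes no time and is no camera call.
- r.finish_job(): hands the job in; it is judged then, once.
The state is a dict: "time": time; "q": joint angles; "dq": joint speeds; "joint_efforts": joint torques, N m; "position": TCP position; "orientation": TCP orientation; "force": force on the tool from outside, world axes, zero at the start; "ft_torque": the same for the moment, N m; "opening": finger opening in mm; "grasp_force": force on a finger pad.
Only numpy, scipy, OpenCV 4.12 (cv2) and the standard library are available. Lean on these libraries where they do the work, as an engineer would, in place of code of your own. Each camera call takes 0.05 s, during which the arm holds its last target. There are 200 camera calls.

## Task

The shaving mirror has been wiped and left leaning on the white sloped drying rest. Take it off the rest and stand it upright in the long slot of its wooden base, with the glass facing the side where the base has its shallow tray, and lower it all the way to the bottom of the slot before you let go. Leave the other things on the counter where they are.

Things in the scene. Friction and masses are not known exactly. Their poses are not given: they have to be found in the camera images.
- mirror: Loose shaving mirror: flat plate in an aluminium frame, 12 mm thick (x), 110 mm wide (y), 160 mm tall (z), about 0.3 kg. Origin: centre of its lower edge; z runs to the top edge, x points out of the glass (the back is black). It starts leaning on the rest 30 degrees from vertical; its top 65 mm stand free beyond the rest's back board, open underneath.
- mirror_top (a point): Centre of the mirror's top edge face, 160 mm along the mirror's z from its origin; the edge is 12 mm thick.
- mirror_front (a point): Imaginary point 100 mm straight out in front of the glass, at half the mirror's height; it shows which way the glass faces.
- rest: White plastic drying rest, fixed, 115 x 130 x 110 mm. Its back board (130 mm wide, 95 mm up the slope) leans 30 degrees towards its -x; a ledge with a 12 mm lip holds the mirror's lower edge. Origin: on the counter under its middle; z up, y along its width. The glass of the resting mirror looks to +x and up; the mirror's lower edge is 30 mm along +x, 26 mm up.
- base: Wooden mirror base, fixed: a block 66 x 150 x 45 mm (x, y, z) with one long slot in its top along y, and a shallow open tray 60 x 150 x 14 mm joined to its +x side. Origin: on the counter under the line where block and tray meet; z up, +x from block to tray. The slot is centred at x = -33 mm.
- slot (a point): Centre of the slot's floor, 10 mm above the counter, axes as the base. The slot is 16 mm wide (x), 119 mm long (y), 35 mm deep, with a 4 mm chamfer at its mouth (mouth 45 mm above the counter).
- tumbler: Bystander: clear plastic tumbler, loose, 72 mm across the rim, 100 mm tall; origin under its middle.
- lotion: Bystander: white round bottle, loose, 52 mm across, 150 mm tall; origin under its middle.
- jar: Bystander: white cream jar, loose, 64 mm across, 55 mm tall; origin under its middle.
- gel: Bystander: grey plastic bottle, loose, 48 mm across, 170 mm tall; origin under its middle.
- brush: Bystander: paddle hairbrush lying bristles up, loose, 210 mm long (its x), 60 mm wide, 35 mm tall; origin under its middle.
- soapdish: Bystander: round glass soap dish with a bar of soap, fixed, 100 mm across, 25 mm tall; origin under its middle.
- basin: White hand basin with a tap, fixed, 400 x 280 x 110 mm (x, y, z), tap 253 mm tall at its +y side; origin under its middle.
Mind the look-alikes: they are no part of the job. What is shaped like the rest but blue or purple is not meant.

How it is judged:
By the outcome, as a careful person would: the job done as asked, in the order asked, and still so for the second after the job is handed in, with the robot touching nothing.
It also fails if it takes over 48 s, if anything falls off the work surface, if the arm or the gripper's body presses on something with over 40 N, if the wrist force passes 120 N, or if a joint passes its speed limit or range.

## Working session

There is one attempt and no reset: what is moved stays moved. The work goes in short steps, Python scripts to look and compute and a tool call to move; the robot and the scene stay as the last step left them, time stands still between calls to the robot, and variables do not carry over. Pictures are saved under pics/ and viewed, at most 11 in all, crops included, and the job is handed in when it is done.

Besides the shell and the picture viewer there is one more tool, called after "Request:" in YAML: its name, and indented under it one key for each argument. jog_arm: Moves the arm, as the interface text tells. Its arguments: {"type":"object","properties":{"deltas":{"type":"array","items":{"type":"array"}},"newtons":{"type":"number"}},"required":["deltas"]}

```bash
mkdir -p pics; ls
python3 - <<'E'
from plant import r,cams
import cv2
for n in("scene","top"):
    im=cams.read_camera(n); cv2.imwrite(f"pics/{n}0.png",im[:,:,::-1])
    i=cams.camera_info(n); print(n,i)
o=r.get_obs(); print(o['time'],o['position'],o['orientation'],o['opening'])
E
```

```text
pics
scene {'intrinsics': array([[452.1346714 ,   0.        , 324.80530511],
       [  0.        , 452.1346714 , 199.386189  ],
       [  0.        ,   0.        ,   1.        ]]), 'k1': -0.01982820583949555, 'origin': array([1257.37612478, -680.51762055,  896.03257579]), 'orientation': array([[ 0.67742661,  0.4332796 , -0.59444257],
       [ 0.73520616, -0.37269599,  0.56618866],
       [ 0.02377163, -0.82058911, -0.57102402]])}
top {'intrinsics': array([[405.74383499,   0.        , 320.02765546],
       [  0.        , 405.74383499, 198.55649277],
       [  0.        ,   0.        ,   1.        ]]), 'k1': -0.01354947525838552, 'origin': array([ 217.76698098,   83.16727251, 1619.10062996]), 'orientation': array([[ 0.01438865, -0.98705826,  0.15971524],
       [-0.99981716, -0.01621465, -0.01013546],
       [ 0.01259402, -0.15954021, -0.98711109]])}
0.1 [ 231.58747797 -525.80093119  230.48289992] [[ 9.15199547e-01  4.03000708e-01 -4.67329708e-04]
 [ 4.03000918e-01 -9.15198160e-01  1.60896172e-03]
 [ 2.20713425e-04 -1.66085534e-03 -9.99998596e-01]] 85.63089117802433
```

View pics/scene0.png

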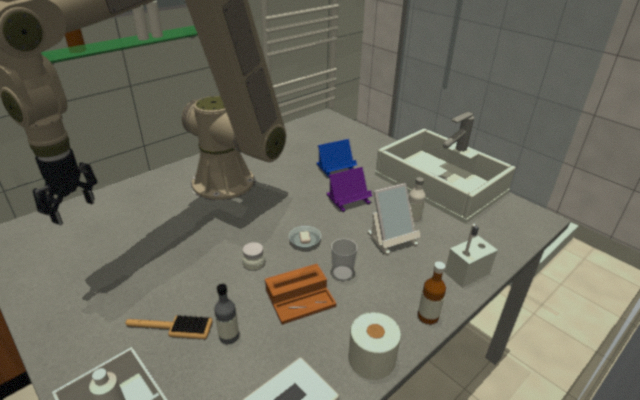

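View pics/top0.png

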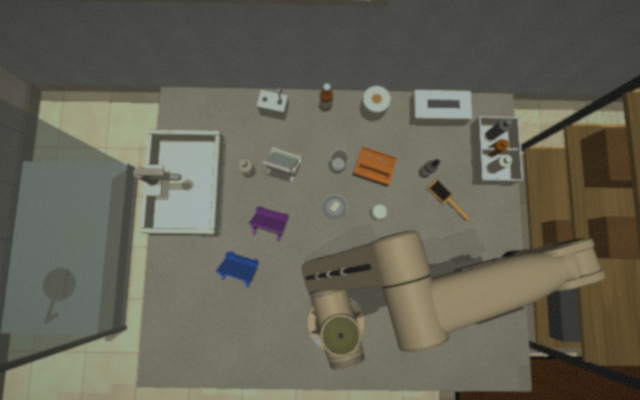

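The scene view shows the mirror on the white rest at about (393,215), and the orange base at (300,290) with its tray towards the camera. In the top view they are at (283,163) and (375,166). I'll enlarge both.

Run:
```python
import cv2,numpy as np
a=cv2.imread("pics/scene0.png");b=cv2.imread("pics/top0.png")
c=[a[175:260,350:445],a[255:325,255:345],b[140:190,230:320],b[140:190,335:425]]
c=[cv2.resize(x,(400,300),interpolation=cv2.INTER_CUBIC) for x in c]
cv2.imwrite("pics/crop.png",np.vstack([np.hstack(c[:2]),np.hstack(c[2:])]))
```

```text
(no output)
```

View pics/crop.png

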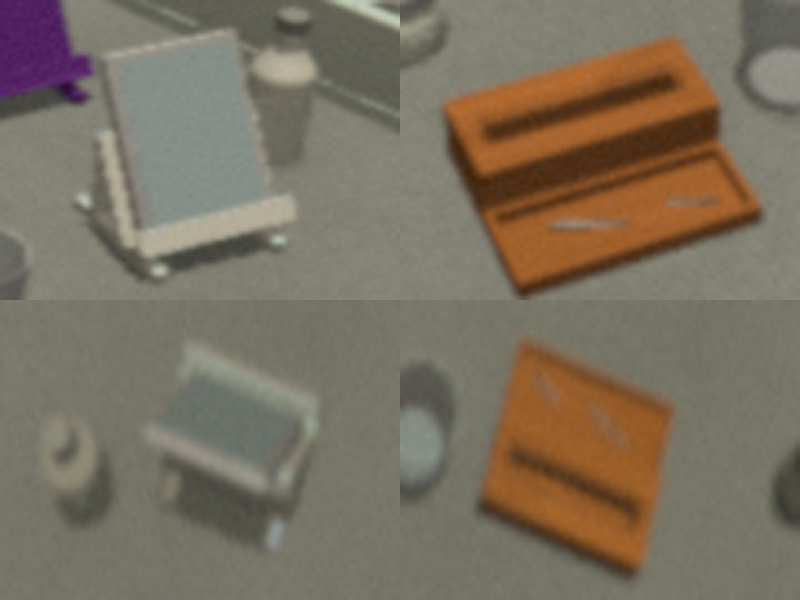

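The crops show glass facing +x and up in both views, with the base's tray on its +x side (far from the robot). The mirror and base have nearly the same yaw. Next I'll measure with masks and two-view triangulation.

```bash
cat > h.py <<'E'
import cv2,numpy as np
from plant import r,cams
def ray(n,p):
    i=cams.camera_info(n); p=np.float64(p).reshape(-1,1,2)
    u=cv2.undistortPoints(p,i['intrinsics'],np.array([i['k1'],0,0,0]))[:,0]
    d=np.c_[u,np.ones(len(u))]@np.array(i['orientation']).T
    return np.array(i['origin']),d/np.linalg.norm(d,axis=1)[:,None]
def plane(n,p,z):
    o,d=ray(n,p); return o+d*((z-o[2])/d[:,2])[:,None]
def tri(ps,pt):
    o1,d1=ray('scene',ps);o2,d2=ray('top',pt);P=[];g=[]
    for a,b in zip(d1,d2):
        s,t=np.linalg.lstsq(np.c_[a,-b],o2-o1,rcond=None)[0]
        p,q=o1+s*a,o2+t*b;P.append((p+q)/2);g.append(np.linalg.norm(p-q))
    return np.array(P),np.array(g)
def quad(c):
    h=cv2.convexHull(c)
    for e in np.arange(.01,.2,.005):
        q=cv2.approxPolyDP(h,e*cv2.arcLength(h,True),True)
        if len(q)==4: return q[:,0]
    return None
E
python3 - <<'E'
from h import *
S=6
for n,roi in(("scene",[(350,445,175,260),(255,345,255,325)]),("top",[(230,320,140,190),(335,425,140,190)])):
    im=cv2.imread(f"pics/{n}0.png")
    outs=[]
    for k,(x0,x1,y0,y1) in enumerate(roi):
        c=cv2.resize(im[y0:y1,x0:x1],None,fx=S,fy=S,interpolation=cv2.INTER_CUBIC)
        c=cv2.GaussianBlur(c,(9,9),0).astype(int)
        b,g,rr=c[...,0],c[...,1],c[...,2]
        if k==0:
            print(n,'glass',c[180 if n=='scene' else 126,240 if n=='scene' else 318], 'bg',c[10,10])
            m=(b-rr)>-1 if n=='scene' else (b-rr)>-2
        else:
            org=(rr-b)>45
            cs=max(cv2.findContours(org.astype(np.uint8),0,2)[0],key=cv2.contourArea)
            hull=np.zeros(org.shape,np.uint8);cv2.drawContours(hull,[cs],-1,1,-1)
            cq=quad(cs);print(n,'base outline',None if cq is None else ((cq+.5)/S-.5+[x0,y0]).round(1).tolist())
            hull=cv2.erode(hull,np.ones((25,25)))
            m=(rr<95)&(hull>0)
            m2=m
        m=cv2.morphologyEx(m.astype(np.uint8),cv2.MORPH_OPEN,np.ones((7,7)))
        for q in sorted(cv2.findContours(m,0,2)[0],key=cv2.contourArea)[::-1][:3]:
            rect=cv2.boxPoints(cv2.minAreaRect(q)) ; f=quad(q)
            conv=lambda v:((v+.5)/S-.5+[x0,y0]).round(1).tolist()
            print(n,k,cv2.contourArea(q)/S/S,'rect',conv(rect),'quad',None if f is None else conv(f))
        v=np.clip(c,0,255).astype(np.uint8).copy();v[m>0]=(v[m>0]//2+[0,0,127]);outs.append(cv2.resize(v.astype(np.uint8),(400,300)))
    globals()['o_'+n]=np.hstack(outs)
cv2.imwrite("pics/m.png",np.vstack([o_scene,o_top]))
E
```

```text
scene glass [136 144 134] bg [97 33 81]
scene 0 1161.2083333333333 rect [[377.6, 191.2], [403.9, 186.7], [411.8, 233.8], [385.6, 238.3]] quad [[403.8, 187.1], [410.8, 229.8], [387.2, 237.8], [378.4, 193.8]]
scene 0 482.4861111111111 rect [[349.6, 174.6], [371.8, 174.6], [371.8, 203.4], [349.6, 203.4]] quad [[363.8, 174.6], [370.1, 202.1], [349.6, 202.9], [349.6, 174.6]]
scene base outline [[317.1, 263.2], [335.1, 304.6], [282.2, 322.8], [264.4, 278.4]]
scene 1 317.11111111111114 rect [[272.9, 296.2], [322.8, 280.6], [324.8, 287.0], [274.9, 302.5]] quad [[322.9, 281.1], [322.9, 287.2], [274.8, 302.1], [273.6, 296.1]]
scene 1 110.16666666666667 rect [[274.0, 284.1], [315.3, 271.9], [316.2, 274.9], [275.0, 287.2]] quad None
top glass [104 112 106] bg [106 121 122]
top 0 20.90277777777778 rect [[276.5, 163.4], [277.3, 154.6], [282.4, 155.0], [281.6, 163.9]] quad [[278.2, 154.8], [282.1, 157.1], [281.6, 163.8], [277.2, 161.6]]
top 0 5.055555555555555 rect [[290.8, 176.8], [292.8, 176.8], [292.8, 180.1], [290.8, 180.1]] quad [[292.6, 176.8], [292.2, 179.8], [290.8, 180.1], [291.4, 176.8]]
top 0 4.958333333333333 rect [[267.9, 157.9], [271.4, 157.5], [271.6, 159.5], [268.1, 159.9]] quad [[271.4, 157.6], [271.4, 158.9], [268.1, 159.8], [268.9, 157.8]]
top base outline [[361.4, 146.6], [396.1, 157.4], [388.9, 183.9], [353.4, 172.9]]
top 1 7.861111111111111 rect [[374.8, 170.9], [375.2, 169.6], [381.9, 171.7], [381.5, 173.1]] quad [[375.1, 169.9], [381.6, 171.8], [381.6, 172.8], [375.1, 170.9]]
top 1 4.555555555555555 rect [[382.6, 173.5], [383.1, 172.1], [387.0, 173.5], [386.5, 174.9]] quad [[382.9, 172.6], [386.6, 173.6], [386.6, 174.6], [382.9, 173.6]]
top 1 1.0 rect [[372.8, 169.1], [373.8, 169.1], [373.8, 170.1], [372.8, 170.1]] quad [[373.8, 169.1], [373.8, 170.1], [372.8, 170.1], [372.8, 169.1]]
```

View pics/m.png

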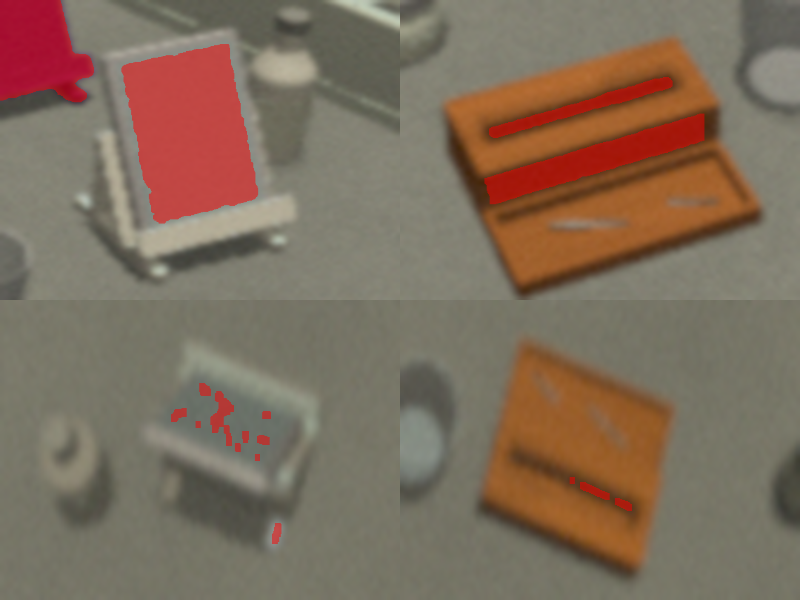

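Run:
```python
from h import *
S=6
outs=[];R={}
for n,roi in(("scene",[(372,420,178,245),(262,325,255,300)]),("top",[(258,305,145,182),(350,400,145,188)])):
    im=np.mean([cams.read_camera(n) for _ in range(4)],0)[:,:,::-1].astype(np.float32)
    np.save(f"{n}_avg.npy",im)
    for k,(x0,x1,y0,y1) in enumerate(roi):
        c=cv2.resize(im[y0:y1,x0:x1],None,fx=S,fy=S,interpolation=cv2.INTER_CUBIC)
        c=cv2.GaussianBlur(c,(7,7),0); b,g,rr=cv2.split(c)
        if k==0: m=(b-rr)>(-6 if n=='scene' else -7)
        else:
            org=((rr-b)>40).astype(np.uint8)
            cs=max(cv2.findContours(org,0,2)[0],key=cv2.contourArea)
            hull=np.zeros_like(org);cv2.drawContours(hull,[cs],-1,1,-1)
            hull=cv2.erode(hull,np.ones((19,19)))
            med=np.median(rr[hull>0]);print(n,'med',med)
            m=(rr<(.8 if n=='scene' else .87)*med)&(hull>0)
        m=cv2.morphologyEx(m.astype(np.uint8),cv2.MORPH_OPEN,np.ones((5,5)))
        for q in sorted(cv2.findContours(m,0,2)[0],key=cv2.contourArea)[::-1][:2]:
            rect=cv2.boxPoints(cv2.minAreaRect(q)); f=quad(q); conv=lambda v:((v+.5)/S-.5+[x0,y0]).round(1).tolist()
            print(n,k,round(cv2.contourArea(q)/36,1),'rect',conv(rect),'quad',None if f is None else conv(f))
        v=np.clip(c,0,255).astype(np.uint8).copy()
        cv2.drawContours(v,cv2.findContours(m,0,2)[0],-1,(255,0,255),1)
        outs.append(cv2.resize(v,(400,300)))
cv2.imwrite("pics/m2.png",np.vstack([np.hstack(outs[:2]),np.hstack(outs[2:])]))
```

```text
scene 0 1281.4 rect [[376.7, 190.6], [404.3, 185.7], [412.9, 234.2], [385.3, 239.1]] quad [[403.8, 186.2], [411.6, 230.6], [385.4, 238.6], [377.6, 193.1]]
scene 0 1.6 rect [[371.6, 193.2], [372.4, 193.2], [372.4, 195.6], [371.6, 195.6]] quad [[371.9, 193.2], [372.4, 194.6], [371.6, 195.6], [371.6, 193.2]]
scene med 131.307
scene 1 354.0 rect [[271.0, 295.0], [324.4, 280.0], [326.7, 288.2], [273.3, 303.2]] quad [[324.4, 280.1], [324.4, 287.2], [272.2, 299.4], [271.2, 294.9]]
scene 1 145.3 rect [[273.4, 283.9], [315.7, 271.4], [316.8, 275.1], [274.5, 287.6]] quad [[316.4, 273.8], [277.2, 286.8], [273.9, 285.6], [310.8, 272.9]]
top 0 256.8 rect [[265.7, 160.4], [269.2, 149.7], [295.8, 158.4], [292.3, 169.1]] quad [[266.2, 158.8], [275.6, 152.1], [295.4, 159.6], [287.1, 167.2]]
top 0 15.5 rect [[288.9, 180.9], [291.1, 175.2], [294.2, 176.3], [292.0, 182.1]] quad [[293.4, 176.1], [292.8, 180.1], [290.2, 181.4], [290.6, 176.6]]
top med 149.23337
top 1 114.8 rect [[358.0, 166.6], [359.6, 162.2], [389.5, 173.1], [387.9, 177.6]] quad [[358.6, 164.9], [365.8, 164.9], [388.9, 174.8], [386.4, 177.1]]
top 1 1.5 rect [[377.2, 152.6], [379.1, 152.6], [379.1, 153.6], [377.2, 153.6]] quad [[377.2, 152.6], [379.1, 152.9], [379.1, 153.6], [377.2, 153.2]]
```

View pics/m2.png

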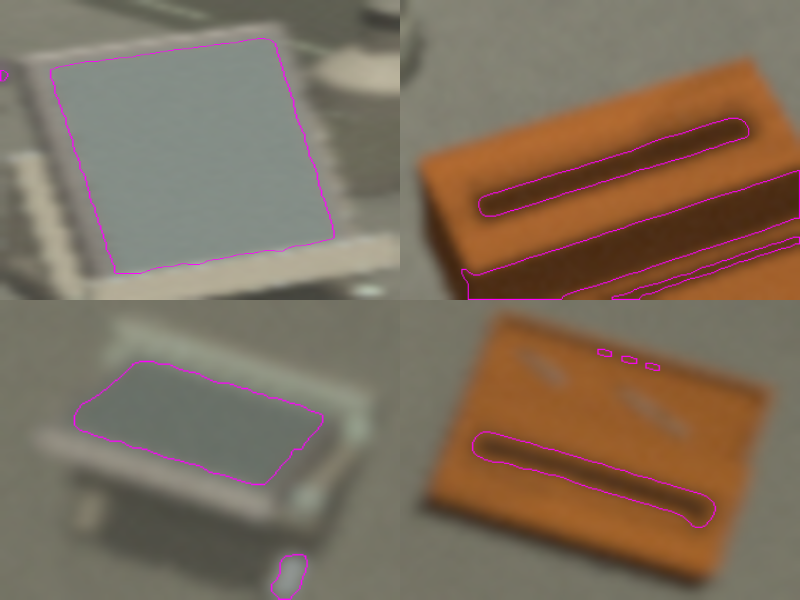

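Contours sit well on the slot in both views, and on the glass (its top corners at (378,193.6), (404.4,186.9) in the scene view and (289.1,167.8), (266.8,160.4) in the top view). Next step is triangulating.

Run:
```python
from h import *
np.set_printoptions(precision=1,suppress=True)
s=[(316.25,273.25),(273.95,285.75)];t=[(358.8,164.4),(388.7,175.35)]
P,g=tri(s,t);print('slot',P,g,P.mean(0));
for n,p in(('scene',s),('top',t)):
    q=plane(n,p,45);d=q[0]-q[1];print(n,q,q.mean(0),np.hypot(*d[:2]),np.degrees(np.arctan2(-d[0],d[1])))
# mirror: +y top,-y top,-y bottom,+y bottom
P,g=tri([(404.4,186.9),(378,193.6),(385.9,239),(412.1,231.2)],[(266.8,160.4),(289.1,167.8),(296,159.2),(274.5,152.6)])
print('glass',P,g)
a=(P[0]-P[1]),(P[3]-P[2]);u=(P[0]+P[1]-P[2]-P[3])/2
print([np.degrees(np.arctan2(-v[0],v[1])) for v in a],np.linalg.norm(a,axis=1),u,np.linalg.norm(u),np.degrees(np.arctan2(np.hypot(*u[:2]),u[2])))
# front outer top corners vs centre of edge face
print('outer top', tri([(406,183.6),(374.6,191.8)],[(262.7,161.9),(290.3,170.9)]))
```

```text
slot [[ 611.8  -86.9   45.6]
 [ 571.7 -202.7   45.6]] [3.4 4.8] [ 591.7 -144.8   45.6]
scene [[ 610.4  -87.9   45. ]
 [ 572.6 -200.4   45. ]] [ 591.5 -144.2   45. ] 118.69453863605499 -18.552695842059894
top [[ 613.   -85.7   45. ]
 [ 570.4 -204.8   45. ]] [ 591.7 -145.2   45. ] 126.45024187227126 -19.694723841076396
glass [[596.6 269.9 160.1]
 [568.8 185.7 159.2]
 [633.  166.8  38. ]
 [660.1 254.7  37.3]] [8.6 5.1 3.4 6.2]
[np.float64(-18.28853548547781), np.float64(-17.110842796565876)] [88.7 92.1] [-63.8  17.1 122. ] 138.7130437843151 28.447093834267868
outer top (array([[590.2, 284.7, 162.4],
       [557.4, 181.6, 161.3]]), array([9. , 7.2]))
```

```bash
cat >> h.py <<'E'
from scipy.spatial.transform import Rotation as Ro
np.set_printoptions(precision=1,suppress=True)
def frame(yaw,lean):
    c,s=np.cos(np.radians(yaw)),np.sin(np.radians(yaw));C,L=np.cos(np.radians(lean)),np.sin(np.radians(lean))
    n=np.array([C*c,C*s,L]);m=np.array([-L*c,-L*s,C]);return np.c_[np.cross(m,n),n,-m]
def go(p,R,name=''):
    o=r.get_obs();R0=np.array(o['orientation'])
    print(name,'shift',R0.T@(np.array(p)-o['position']),'turn',np.degrees(Ro.from_matrix(R0.T@R).as_rotvec()))
def st():
    o=r.get_obs();print('t',o['time'],'p',o['position'],'q',np.round(o['q'],2),'F',o['force'],'M',o['ft_torque'],'open',o['opening'],'g',o['grasp_force']);return o
TOP=np.array([573,231.5,165.]);RG=frame(-17.5,30)
RS=frame(-19.1,0);SLOT=np.array([591.7,-144.8])
E
python3 -c "
from h import *
go(TOP-70*RG[:,2],RG);st();print(plane('top',[(246,162)],150),plane('top',[(338,156)],100))"
```

```text
shift [ 591.4 -579.1    5.6] turn [-28.1  12.8 -47.6]
t 0.5 p [ 231.7 -526.3  231.3] q [-1.3  0.3  0.1  1.3 -0.   1.4] F [ 0.2 -1.3 -0.1] M [0. 0. 0.] open 85.61829761960328 g 0.0
[[588.5 345.1 150. ]] [[631.1   0.6 100. ]]
```

Request:
jog_arm:
  deltas:
    - [1,[28,-28,-5],[-2,1,-3]]
    - [1,[57,-56,-10],[-4,2,-6]]
    - [1,[85,-84,-15],[-6,3,-9]]
    - [1,[113,-112,-20],[-8,4,-12]]
    - [1,[142,-139,-20],[-9,4,-16]]
    - [1,[170,-166,-20],[-11,5,-19]]
    - [1,[198,-194,-20],[-13,6,-22]]
    - [1,[227,-222,-20],[-15,7,-25]]
    - [1,[255,-250,-20],[-17,8,-28]]
    - [1,[283,-277,-20],[-18,8,-31]]
    - [1,[311,-305,-20],[-20,9,-34]]
    - [1,[340,-333,-20],[-22,10,-38]]

```text
time: 1.5
position: [408.9, -82.8, 252.1]
orientation: [[0.456, 0.807, 0.375], [0.889, -0.43, -0.155], [0.036, 0.404, -0.914]]
force: [1.3, -0.9, 0.4]
opening: 85.5
grasp_force: 0.0
```

```bash
python3 -c "
from h import *
st();go(TOP-70*RG[:,2],RG)"
```

```text
t 1.5 p [408.9 -82.8 252.1] q [-0.4 -0.3 -0.6  0.9  0.   1.7] F [ 1.3 -0.9  0.4] M [0.1 0.3 0.1] open 85.46466816577384 g 0.0
 shift [347.5 -44.8  23. ] turn [-6.   2.5 -9.5]
```

Request:
jog_arm:
  deltas:
    - [1,[35,-5,2],[-1,0,-1]]
    - [1,[70,-9,5],[-1,1,-2]]
    - [1,[105,-14,7],[-2,1,-3]]
    - [1,[140,-18,9],[-2,1,-4]]
    - [1,[175,-23,12],[-3,1,-5]]
    - [1,[210,-27,14],[-4,2,-6]]
    - [1,[245,-32,16],[-4,2,-7]]
    - [1,[280,-36,19],[-5,2,-8]]
    - [1,[310,-40,21],[-5,2,-8.5]]
    - [1,[332,-43,22],[-6,2.5,-9]]
    - [1,[345,-44.5,23],[-6,2.5,-9.5]]
    - [1,[347,-45,23],[-6,2.5,-9.5]]

```text
time: 2.5
position: [539.9, 241.6, 224.2]
orientation: [[0.301, 0.828, 0.474], [0.954, -0.261, -0.149], [0.0, 0.497, -0.868]]
force: [1.1, 0.3, 0.4]
opening: 85.3
grasp_force: 0.0
```

Run:
```python
from h import *
st();go(TOP-70*RG[:,2],RG,'pre');go(TOP+47*RG[:,2],RG,'grasp')
im=[cams.read_camera(n)[:,:,::-1] for n in('scene','top')]
c=[im[0][130:260,330:450],im[1][110:210,230:340]]
cv2.imwrite('pics/pre.png',np.hstack([cv2.resize(x,(400,400),interpolation=cv2.INTER_CUBIC) for x in c]))
```

```text
t 2.5 p [539.9 241.6 224.2] q [ 0.5  0.1 -0.4  0.7 -0.3  2.3] F [1.1 0.3 0.4] M [ 0.1  0.4 -0. ] open 85.2527661729733 g 0.0
pre shift [ 0.4  0.3 -1.4] turn [-0.2 -0.   0. ]
grasp shift [  0.3   0.8 115.6] turn [-0.2 -0.   0. ]
```

View pics/pre.png

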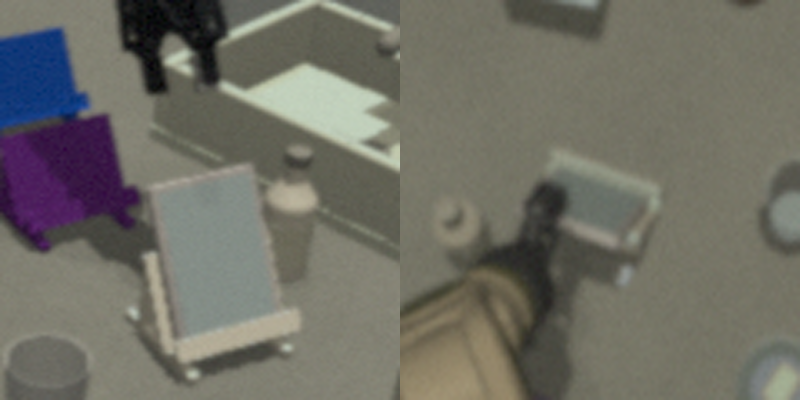

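Run:
```python
from h import *
o=r.get_obs();p=np.array(o['position']);R=np.array(o['orientation'])
def proj(n,X):
    i=cams.camera_info(n);A=np.array(i['orientation']).T
    rv=cv2.Rodrigues(A)[0];return cv2.projectPoints(np.float64(X),rv,-A@i['origin'],i['intrinsics'],np.array([i['k1'],0,0,0.]))[0][:,0]
X=[p-13*R[:,2]+s*50*R[:,1] for s in(1,-1)]+[TOP,p]
a=proj('scene',X);b=proj('top',X)
print('scene crop',(a-[330,130])/[.3,.325]);print('top crop',(b-[230,110])/[.275,.25]+[400,0])
```

```text
scene crop [[206.3  90.9]
 [149.8  94.2]
 [195.7 175.6]
 [179.6 106. ]]
top crop [[561.4 194.2]
 [536.6 299.2]
 [567.5 222.5]
 [552.3 243.4]]
```

Request:
jog_arm:
  deltas:
    - [1,[0,1,15],[0,0,0]]
    - [1,[0,1,35],[0,0,0]]
    - [1,[0,1,55],[0,0,0]]
    - [1,[0,1,75],[0,0,0]]
    - [1,[0,1,95],[0,0,0]]
    - [1,[0,1,107],[0,0,0]]
    - [1,[0,1,114],[0,0,0]]
    - [1,[0,1,114],[0,0,0]]

```text
time: 3.27
position: [593.9, 220.2, 125.1]
orientation: [[0.305, 0.827, 0.472], [0.952, -0.265, -0.152], [-0.001, 0.496, -0.868]]
force: [0.5, -0.2, -0.8]
opening: 85.5
grasp_force: 0.0
```

Request:
jog_arm:
  deltas:
    - [0.2,[0,0,0],[0,0,0]]
    - [0,[0,0,0],[0,0,0]]
    - [-0.2,[0,0,0],[0,0,0]]
    - [-0.4,[0,0,0],[0,0,0]]
    - [-0.6,[0,0,0],[0,0,0]]
    - [-0.8,[0,0,0],[0,0,0]]
    - [-1,[0,0,0],[0,0,0]]
    - [-1,[0,0,0],[0,0,0]]
    - [-1,[0,0,0],[0,0,0]]
    - [-1,[0,0,0],[0,0,0]]
    - [-1,[0,0,0],[0,0,0]]
    - [-1,[0,0,0],[0,0,0]]
  newtons: 50

```text
time: 4.27
position: [593.8, 222.9, 126.5]
orientation: [[0.302, 0.827, 0.474], [0.953, -0.262, -0.149], [0.001, 0.497, -0.868]]
force: [-5.0, 1.8, 3.5]
opening: 11.5
grasp_force: 49.3
```

Run:
```python
from h import *
st();go(TOP+47*RG[:,2],RG,'grasp')
im=[cams.read_camera(n)[:,:,::-1] for n in('scene','top')]
c=[im[0][130:260,330:450],im[1][110:210,230:340]]
cv2.imwrite('pics/gr.png',np.hstack([cv2.resize(x,(400,400),interpolation=cv2.INTER_CUBIC) for x in c]))
```

```text
t 4.2667 p [593.8 222.9 126.5] q [ 0.4  0.2 -0.5  0.5 -0.3  2.2] F [-5.   1.8  3.5] M [ 0.3  1.1 -0. ] open 11.507729801431848 g 49.3417489528656
grasp shift [ 2.  -0.2  2.4] turn [-0.2 -0.  -0.1]
```

View pics/gr.png

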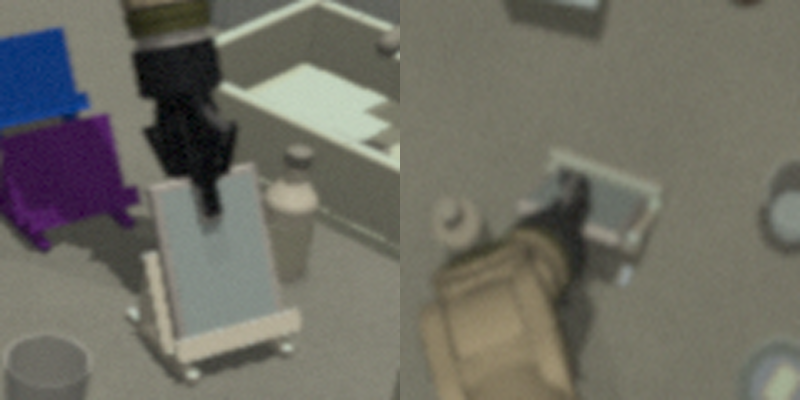

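Request:
jog_arm:
  deltas:
    - [-1,[0,0,0],[0,0,0]]
    - [-1,[0,0,-4],[0,0,0]]
    - [-1,[0,0,-12],[0,0,0]]
    - [-1,[0,0,-22],[0,0,0]]
    - [-1,[0,0,-34],[0,0,0]]
    - [-1,[0,0,-48],[0,0,0]]
    - [-1,[0,0,-64],[0,0,0]]
    - [-1,[0,0,-80],[0,0,0]]
    - [-1,[0,0,-94],[0,0,0]]
    - [-1,[0,0,-104],[0,0,0]]
    - [-1,[0,0,-109],[0,0,0]]
    - [-1,[0,0,-110],[0,0,0]]
  newtons: 80

```text
time: 5.37
position: [542.3, 239.3, 223.2]
orientation: [[0.302, 0.826, 0.476], [0.953, -0.263, -0.149], [0.002, 0.499, -0.867]]
force: [-0.1, 0.3, -2.7]
opening: 11.2
grasp_force: 77.7
```

Run:
```python
from h import *
st();go([560,120,310],RS,'via');go([*SLOT,240],RS,'above')
```

```text
t 5.3667 p [542.3 239.3 223.2] q [ 0.5  0.1 -0.4  0.7 -0.3  2.3] F [-0.1  0.3 -2.7] M [0.3 0.8 0. ] open 11.189148209777525 g 77.7163553237915
via shift [-108.2   89.2  -49. ] turn [29.9 -0.5  1.4]
above shift [-351.2  150.2   66.3] turn [29.9 -0.5  1.4]
```

Request:
jog_arm:
  deltas:
    - [-1,[0,4,-6],[0,0,0]]
    - [-1,[0,14,-16],[1,0,0]]
    - [-1,[-4,28,-28],[4,0,0]]
    - [-1,[-12,42,-38],[8,0,0]]
    - [-1,[-24,54,-44],[12,0,0.5]]
    - [-1,[-40,64,-48],[16,0,0.5]]
    - [-1,[-56,72,-49],[20,0,1]]
    - [-1,[-72,79,-49],[24,-0.5,1]]
    - [-1,[-88,84,-49],[27,-0.5,1.4]]
    - [-1,[-100,88,-49],[29,-0.5,1.4]]
    - [-1,[-106,89,-49],[30,-0.5,1.4]]
    - [-1,[-108,89,-49],[30,-0.5,1.4]]

```text
time: 6.37
position: [561.1, 118.1, 307.5]
orientation: [[0.33, 0.944, -0.005], [0.944, -0.33, -0.001], [-0.003, -0.004, -1.0]]
force: [0.5, 0.1, -3.3]
opening: 11.5
grasp_force: 78.5
```

Run:
```python
from h import *
st();go([*SLOT,240],RS,'above')
```

```text
t 6.3667 p [561.1 118.1 307.5] q [ 0.1  0.3  0.2  1.5 -0.   2. ] F [ 0.5  0.1 -3.3] M [ 0. -0. -0.] open 11.45113854080543 g 78.50655913352966
above shift [-237.9  115.8   67.7] turn [-0.2  0.2 -0.2]
```

Request:
jog_arm:
  deltas:
    - [-1,[-5,2,0],[0,0,0]]
    - [-1,[-18,8,0],[0,0,0]]
    - [-1,[-40,19,2],[0,0,0]]
    - [-1,[-66,32,5],[0,0,0]]
    - [-1,[-93,45,10],[0,0,0]]
    - [-1,[-120,58,17],[0,0,0]]
    - [-1,[-147,71,26],[0,0,0]]
    - [-1,[-174,84,36],[0,0,0]]
    - [-1,[-200,97,46],[0,0,0]]
    - [-1,[-222,108,55],[0,0,0]]
    - [-1,[-234,114,61],[0,0,0]]
    - [-1,[-238,116,63],[0,0,0]]

```text
time: 7.37
position: [591.0, -144.1, 244.2]
orientation: [[0.328, 0.945, -0.005], [0.945, -0.328, -0.001], [-0.002, -0.004, -1.0]]
force: [0.3, 0.5, -2.7]
opening: 11.1
grasp_force: 78.6
```

Run:
```python
from h import *
st();go([*SLOT,240],RS,'above')
im=[cams.read_camera(n)[:,:,::-1] for n in('scene','top')]
cv2.imwrite('pics/ab_s.png',im[0]);cv2.imwrite('pics/ab_t.png',im[1])
c=[im[0][190:330,235:375],im[1][110:210,320:420]]
cv2.imwrite('pics/ab.png',np.hstack([cv2.resize(x,(400,400),interpolation=cv2.INTER_CUBIC) for x in c]))
```

```text
t 7.3667 p [ 591.  -144.1  244.2] q [-0.4  0.4  0.2  1.4 -0.   1.5] F [ 0.3  0.5 -2.7] M [-0.  0. -0.] open 11.056636983511229 g 78.55996012687683
above shift [-0.4  0.9  4.2] turn [-0.2  0.1 -0.1]
```

View pics/ab.png

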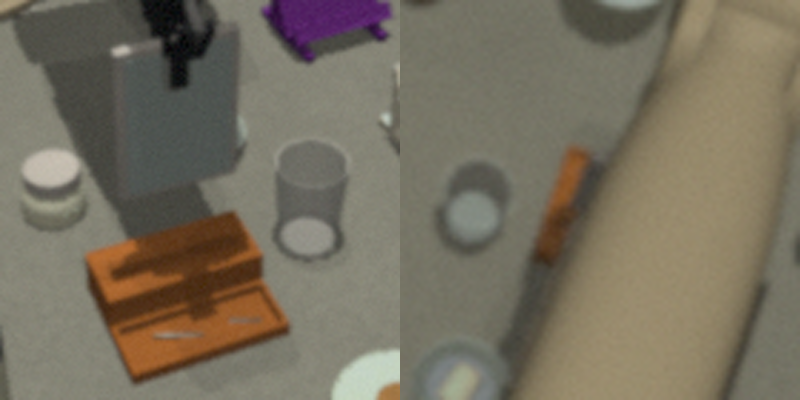

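Run:
```python
from h import *
o=r.get_obs();p=np.array(o['position']);R=np.array(o['orientation'])
im=np.mean([cams.read_camera('scene') for _ in range(6)],0)[:,:,::-1].astype(np.float32)
x0,x1,y0,y1=268,325,200,265;S=6
c=cv2.GaussianBlur(cv2.resize(im[y0:y1,x0:x1],None,fx=S,fy=S,interpolation=cv2.INTER_CUBIC),(9,9),0)
d=c[...,0]-c[...,2];print(np.median(d[200:320,60:240]))
# rows below the fingers: d profile averaged along the mirror's own grid, on its front plane
i=cams.camera_info('scene');A=np.array(i['orientation']).T
def proj(X): return cv2.projectPoints(np.float64(X),cv2.Rodrigues(A)[0],-A@i['origin'],i['intrinsics'],np.array([i['k1'],0,0,0.]))[0][:,0]
def val(xs,zs):
    G=np.array([p+6*R[:,1]+a*R[:,0]+b*R[:,2] for b in zs for a in xs]);q=proj(G).astype(np.float32).reshape(len(zs),len(xs),2)
    return cv2.remap(im,q[...,0],q[...,1],cv2.INTER_LINEAR)
xs=np.arange(-75,76,3)
for z in(np.arange(15,45,3),np.arange(60,95,3)):
    v=val(xs,z).mean(0);print(z[0],[(int(x),int(a[1]),int(a[0]-a[2])) for x,a in zip(xs,v) if abs(x)>33])
zs=np.arange(60,135,3);v=val(np.arange(-40,41,4),zs).mean(1);print([(int(x),int(a[1]),int(a[0]-a[2])) for x,a in zip(zs,v)])
```

```text
1.5263214
15 [(-75, 71, -7), (-72, 70, -7), (-69, 71, -7), (-66, 71, -7), (-63, 70, -7), (-60, 71, -7), (-57, 71, -7), (-54, 71, -7), (-51, 75, -7), (-48, 82, -8), (-45, 85, -8), (-42, 85, -5), (-39, 85, 0), (-36, 85, 1), (36, 83, 1), (39, 83, 1), (42, 83, 1), (45, 83, 1), (48, 83, 1), (51, 83, 0), (54, 83, -3), (57, 89, -7), (60, 109, -11), (63, 125, -14), (66, 130, -14), (69, 129, -15), (72, 129, -14), (75, 129, -14)]
60 [(-75, 113, -12), (-72, 98, -11), (-69, 84, -9), (-66, 75, -8), (-63, 71, -7), (-60, 71, -7), (-57, 71, -7), (-54, 71, -7), (-51, 74, -7), (-48, 80, -8), (-45, 82, -7), (-42, 83, -4), (-39, 84, 0), (-36, 85, 1), (36, 83, 1), (39, 83, 1), (42, 83, 1), (45, 83, 1), (48, 83, 1), (51, 83, 0), (54, 83, -4), (57, 87, -6), (60, 101, -5), (63, 119, -6), (66, 128, -10), (69, 130, -14), (72, 130, -14), (75, 130, -15)]
[(60, 83, 1), (63, 83, 1), (66, 83, 1), (69, 83, 1), (72, 83, 1), (75, 83, 1), (78, 83, 1), (81, 83, 1), (84, 83, 1), (87, 83, 1), (90, 84, 1), (93, 84, 1), (96, 83, 1), (99, 83, 1), (102, 83, 0), (105, 82, -3), (108, 81, -6), (111, 80, -8), (114, 81, -8), (117, 81, -8), (120, 80, -8), (123, 80, -8), (126, 79, -8), (129, 79, -8), (132, 78, -8)]
```

The mirror hangs straight and vertical over the base, with its glass to the tray side and its centre about +6 mm along tool x from the TCP. I'll compensate for that and descend to just above the mouth.

```bash
cat >> h.py <<'E'
TGT=SLOT-6*RS[:2,0]
E
python3 -c "
from h import *
go([*TGT,172],RS,'mouth')"
```

```text
mouth shift [-8.7  1.1 74.3] turn [-0.1  0.1  0.1]
```

Request:
jog_arm:
  deltas:
    - [-1,[-2,0,5],[0,0,0]]
    - [-1,[-4,0,15],[0,0,0]]
    - [-1,[-6,1,27],[0,0,0]]
    - [-1,[-8,1,39],[0,0,0]]
    - [-1,[-8.7,1,51],[0,0,0]]
    - [-1,[-8.7,1,62],[0,0,0]]
    - [-1,[-8.7,1,70],[0,0,0]]
    - [-1,[-8.7,1,74],[0,0,0]]
    - [-1,[-8.7,1,74],[0,0,0]]
    - [-1,[-8.7,1,74],[0,0,0]]

```text
time: 8.6
position: [589.3, -151.6, 171.5]
orientation: [[0.327, 0.945, -0.004], [0.945, -0.327, -0.001], [-0.002, -0.003, -1.0]]
force: [0.6, -0.0, -3.0]
opening: 11.2
grasp_force: 78.5
```

Run:
```python
from h import *
im=np.mean([cams.read_camera('scene') for _ in range(4)],0)[:,:,::-1].astype(np.float32)
o=st();go([*TGT,172],RS,'mouth');go([*TGT,125],RS,'floor')
c=im[215:330,250:350]
cv2.imwrite('pics/mo.png',cv2.resize(c,None,fx=5,fy=5,interpolation=cv2.INTER_CUBIC))
```

```text
t 8.8 p [ 589.8 -151.8  172.4] q [-0.4  0.4  0.   1.2 -0.   1.5] F [-1.  -0.4 -3.6] M [-0. -0.  0.] open 11.265574582974038 g 78.46819281578064
mouth shift [ 1.2 -0.5  0.4] turn [-0.1  0.1  0. ]
floor shift [ 1.3 -0.4 47.4] turn [-0.1  0.1  0. ][ WARN:0@10.736] global loadsave.cpp:1063 imwrite_ Unsupported depth image for selected encoder is fallbacked to CV_8U.
```

View pics/mo.png

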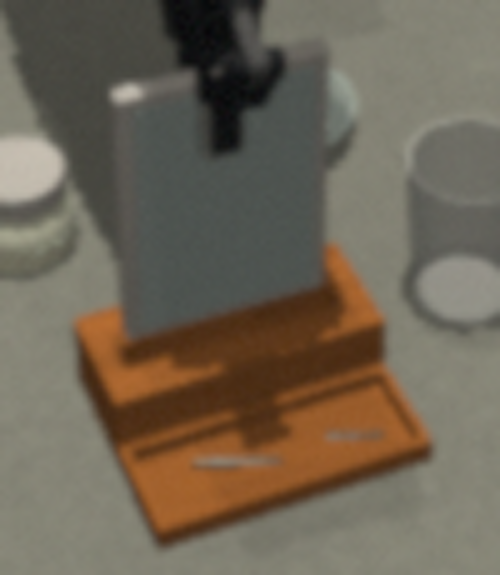

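The mirror's lower edge is just above the slot mouth (its corners at (128,337) and (323,283) in the crop) and looks aligned. I'll descend slowly and check the force.

Request:
jog_arm:
  deltas:
    - [-1,[1,0,2],[0,0,0]]
    - [-1,[1,-0.5,4],[0,0,0]]
    - [-1,[1,-0.5,6],[0,0,0]]
    - [-1,[1,-0.5,9],[0,0,0]]
    - [-1,[1,-0.5,12],[0,0,0]]
    - [-1,[1,-0.5,14],[0,0,0]]
    - [-1,[1,-0.5,16],[0,0,0]]
    - [-1,[1,-0.5,17],[0,0,0]]
    - [-1,[1,-0.5,17],[0,0,0]]

```text
time: 9.55
position: [588.9, -150.4, 154.1]
orientation: [[0.327, 0.945, -0.004], [0.945, -0.327, -0.0], [-0.002, -0.004, -1.0]]
force: [0.3, 0.3, -2.7]
opening: 11.3
grasp_force: 78.5
```

```bash
python3 -c "
from h import *
o=st();print('tool F',np.array(o['orientation']).T@o['force']);go([*TGT,125],RS,'floor')"
```

```text
t 9.55 p [ 588.9 -150.4  154.1] q [-0.4  0.4 -0.   1.2 -0.   1.5] F [ 0.3  0.3 -2.7] M [-0. -0.  0.] open 11.317932746863788 g 78.50045084953308
tool F [0.4 0.2 2.7]
floor shift [ 0.3  0.9 29.1] turn [-0.2  0.1  0. ]
```

Request:
jog_arm:
  deltas:
    - [-1,[0,0.3,2],[-0.2,0.1,0]]
    - [-1,[0,0.5,4],[-0.2,0.1,0]]
    - [-1,[0,0.5,6],[-0.2,0.1,0]]
    - [-1,[0,0.5,8],[-0.2,0.1,0]]
    - [-1,[0,0.5,10],[-0.2,0.1,0]]
    - [-1,[0,0.5,12],[-0.2,0.1,0]]
    - [-1,[0,0.5,14],[-0.2,0.1,0]]
    - [-1,[0,0.5,14],[-0.2,0.1,0]]

```text
time: 10.22
position: [589.1, -150.4, 139.9]
orientation: [[0.327, 0.945, -0.001], [0.945, -0.327, 0.0], [0.0, -0.001, -1.0]]
force: [-2.0, 1.2, -4.0]
opening: 11.0
grasp_force: 78.5
```

```bash
python3 -c "
from h import *
o=st();print('tool F',np.array(o['orientation']).T@o['force']);go([*TGT,125],RS,'floor')"
```

```text
t 10.2167 p [ 589.1 -150.4  139.9] q [-0.4  0.4 -0.   1.1  0.   1.5] F [-2.   1.2 -4. ] M [0.3 0.8 0.1] open 10.998687349257628 g 78.46491694450378
tool F [ 0.5 -2.3  4. ]
floor shift [ 0.2  0.6 14.9] turn [-0. -0.  0.]
```

Request:
jog_arm:
  deltas:
    - [-1,[0,-0.5,1],[0,0,0]]
    - [-1,[0,-0.5,3],[0,0,0]]
    - [-1,[0,-0.5,5],[0,0,0]]
    - [-1,[0,-0.5,7],[0,0,0]]
    - [-1,[0,-0.5,9],[0,0,0]]
    - [-1,[0,-0.5,10.5],[0,0,0]]
    - [-1,[0,-0.5,11],[0,0,0]]
    - [-1,[0,-0.5,11],[0,0,0]]

```text
time: 10.88
position: [589.0, -150.4, 129.2]
orientation: [[0.327, 0.945, 0.0], [0.945, -0.327, 0.0], [0.0, 0.0, -1.0]]
force: [-1.5, 1.1, -5.2]
opening: 11.2
grasp_force: 78.6
```

```bash
python3 -c "
from h import *
o=st();print('tool F',np.array(o['orientation']).T@o['force']);go([*TGT,125],RS,'floor')"
```

```text
t 10.8833 p [ 589.  -150.4  129.2] q [-0.4  0.4 -0.1  1.1  0.   1.5] F [-1.5  1.1 -5.2] M [0.3 0.7 0.1] open 11.247435094888388 g 78.57364296913147
tool F [ 0.5 -1.7  5.2]
floor shift [0.2 0.7 4.2] turn [ 0. -0.  0.]
```

Request:
jog_arm:
  deltas:
    - [-1,[0,-0.5,1],[0,0,0]]
    - [-1,[0,-0.5,1.6],[0,0,0]]
    - [-1,[0,-0.5,2.2],[0,0,0]]
    - [-1,[0,-0.5,2.8],[0,0,0]]
    - [-1,[0,-0.5,3.4],[0,0,0]]
    - [-1,[0,-0.5,3.4],[0,0,0]]

```text
time: 11.38
position: [588.8, -150.4, 126.1]
orientation: [[0.327, 0.945, 0.001], [0.945, -0.327, -0.0], [0.0, 0.001, -1.0]]
force: [-1.1, 1.1, -2.8]
opening: 11.0
grasp_force: 78.8
```

Request:
jog_arm:
  deltas:
    - [-1,[0,0,0.5],[0,0,0]]
    - [-1,[0,0,1],[0,0,0]]
    - [-1,[0,0,1],[0,0,0]]

```text
time: 11.63
position: [588.7, -150.4, 125.1]
orientation: [[0.327, 0.945, 0.001], [0.945, -0.327, -0.0], [0.0, 0.001, -1.0]]
force: [-1.4, 0.9, -3.1]
opening: 11.1
grasp_force: 78.8
```

Request:
jog_arm:
  deltas:
    - [-1,[0,0,0.5],[0,0,0]]
    - [-1,[0,0,1],[0,0,0]]
    - [-1,[0,0,1],[0,0,0]]

```text
time: 11.88
position: [588.8, -150.4, 124.5]
orientation: [[0.327, 0.945, 0.001], [0.945, -0.327, -0.0], [0.0, 0.001, -1.0]]
force: [-2.3, 1.1, 0.4]
opening: 11.1
grasp_force: 79.1
```

Request:
jog_arm:
  deltas:
    - [-1,[0,0,0.5],[0,0,0]]
    - [-1,[0,0,1],[0,0,0]]
    - [-1,[0,0,1],[0,0,0]]

```text
time: 12.13
position: [588.9, -150.4, 124.5]
orientation: [[0.327, 0.945, 0.002], [0.945, -0.327, -0.001], [-0.0, 0.002, -1.0]]
force: [-4.3, 0.6, 5.9]
opening: 11.5
grasp_force: 79.9
```

Contact with the floor: z stopped at 124.5 against the expected 125, and the vertical force turned up. I'll ease the load, release gently, and back straight up.

Request:
jog_arm:
  deltas:
    - [-1,[0,-0.4,-0.5],[0,0,0]]
    - [-1,[0,-0.8,-1],[0,0,0]]
    - [-1,[0,-0.8,-1],[0,0,0]]
  newtons: 30

```text
time: 12.38
position: [588.5, -150.3, 124.5]
orientation: [[0.327, 0.945, 0.002], [0.945, -0.327, -0.001], [0.0, 0.002, -1.0]]
force: [-0.5, -0.2, 1.0]
opening: 11.2
grasp_force: 79.2
```

Request:
jog_arm:
  deltas:
    - [-0.7,[0,0,0],[0,0,0]]
    - [-0.65,[0,0,0],[0,0,0]]
    - [-0.6,[0,0,0],[0,0,0]]
    - [-0.5,[0,0,0],[0,0,0]]
    - [-0.4,[0,0,0],[0,0,0]]
    - [-0.3,[0,0,0],[0,0,0]]
    - [-0.2,[0,0,0],[0,0,0]]
    - [-0.2,[0,0,0],[0,0,0]]

```text
time: 13.05
position: [587.9, -150.1, 124.1]
orientation: [[0.327, 0.945, 0.001], [0.945, -0.327, -0.0], [0.0, 0.001, -1.0]]
force: [1.6, -0.0, 0.0]
opening: 34.1
grasp_force: 0.0
```

Run:
```python
from h import *
st()
im=cams.read_camera('scene')[:,:,::-1]
cv2.imwrite('pics/rel.png',cv2.resize(im[215:330,250:350],None,fx=5,fy=5,interpolation=cv2.INTER_CUBIC))
```

```text
t 13.05 p [ 587.9 -150.1  124.1] q [-0.4  0.4 -0.1  1.1  0.   1.5] F [ 1.6 -0.   0. ] M [-0.  0. -0.] open 34.12172906401177 g 0.0
```

View pics/rel.png

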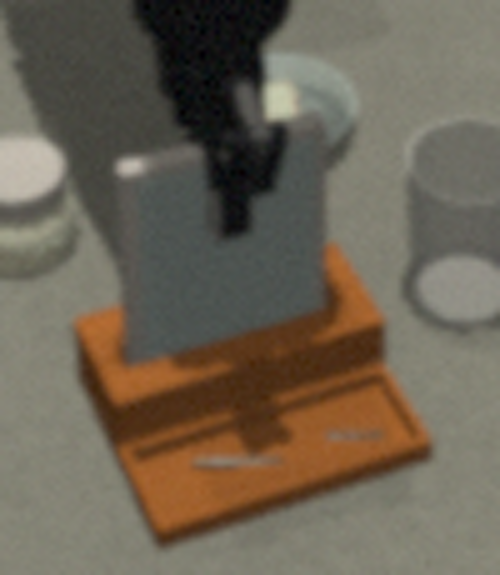

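Request:
jog_arm:
  deltas:
    - [-0.2,[0,0,-4],[0,0,0]]
    - [-0.2,[0,0,-12],[0,0,0]]
    - [-0.2,[0,0,-24],[0,0,0]]
    - [-0.2,[0,0,-38],[0,0,0]]
    - [-0.2,[0,0,-54],[0,0,0]]
    - [-0.2,[0,0,-72],[0,0,0]]
    - [-0.2,[0,0,-90],[0,0,0]]
    - [-0.2,[0,0,-108],[0,0,0]]
    - [-0.2,[0,0,-124],[0,0,0]]
    - [-0.2,[0,0,-136],[0,0,0]]
    - [-0.2,[0,0,-140],[0,0,0]]
    - [-0.2,[0,0,-140],[0,0,0]]

```text
time: 14.1
position: [588.5, -150.3, 266.1]
orientation: [[0.327, 0.945, 0.003], [0.945, -0.327, -0.001], [-0.0, 0.004, -1.0]]
force: [0.7, 0.2, 0.2]
opening: 34.3
grasp_force: 0.0
```

Run:
```python
from h import *
st()
im=cams.read_camera('scene')[:,:,::-1]
cv2.imwrite('pics/end.png',cv2.resize(im[180:340,220:440],None,fx=3.5,fy=3.5,interpolation=cv2.INTER_CUBIC))
```

```text
t 14.1 p [ 588.5 -150.3  266.1] q [-0.4  0.4  0.2  1.4  0.   1.5] F [0.7 0.2 0.2] M [-0.  0. -0.] open 34.25941045159637 g 0.0
```

View pics/end.png

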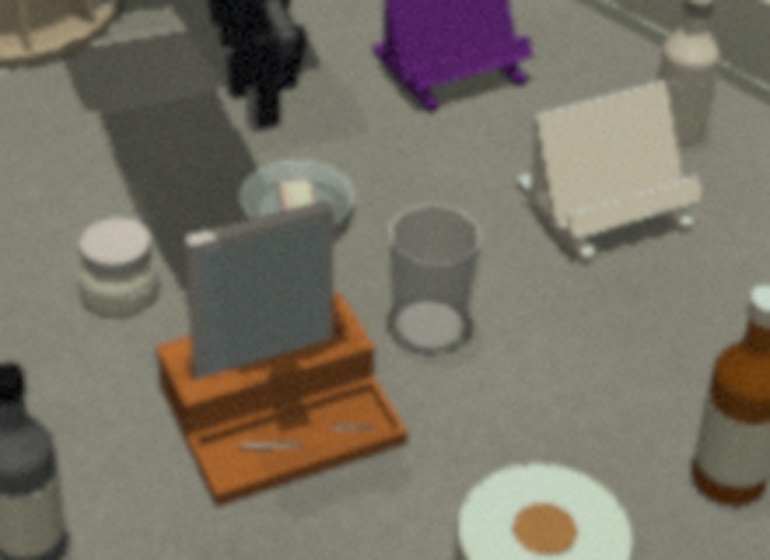

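The mirror stands upright in the slot with its glass towards the tray, the rest is empty, and the other things in view are where they were. The gripper is clear, so I'll hand it in.

```bash
python3 -c "
from plant import r
print(r.finish_job())"
```

```text
the job is handed in; nothing more can be done
None
```

The mirror stands upright at the bottom of the base's slot with its glass facing the tray, nothing else was touched as far as the pictures show, and I handed the job in at about 14 s; no verdict came back.

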